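# Park the sprung bolt of a battery test jig and unload the pack

### The arm

A 6-joint arm with a two-finger parallel gripper is mounted at the origin on the work surface. World frame = base frame: x ahead of the robot, y to its left, z up, the work surface at z = 0. Lengths are in m, angles in rad, forces in N, time in s.
With the tool pointing down it reaches from about 0.425 to 0.95 m from the base axis. Payload 3.5 kg.
Tool frame: the origin (TCP) lies at the very end of the fingers, on their centre line; the grasp point (between the pads) lies 19 mm behind it; z points along the fingers, y is the line along which they close (so a half turn about z gives the same grasp; the last joint's range is limited). The gripper opens to 85 mm and grips with 20 to 120 N. Pads are 22 mm wide; open, the fingers measure 114 mm over their backs; the gripper's body (76 mm by 85 mm) begins 54 mm behind the grasp point. The pads swing forward as they close: fully open they stand 13 mm farther back than shut.
Start: joints at [-1.253, 0.286, 1.577, -0, 1.279, -0.15], TCP at [0.304, -0.602, 0.231] pointing down, gripper open.
Joint ranges: [-2.77, 2.77], [-0.9, 2.22], [0.21, 2.48], [-1.53, 4.67], [0.24, 2.81], [-2.84, 2.84]. Speed limits (rad/s): [2.79, 2.79, 3.14, 3.14, 3.14, 3.14].

### API

Orientations are given as a unit quaternion [x, y, z, w].
In Python, from plant import ctrl gives the robot as it stands.
- The arm moves only by the tool carry_out, never from a script. Its argument "deltas" is one flat list of numbers, 6 for each row, row after row: the shift along the tool's x, y, z in m, then the turn, a rotation vector about the tool's x, y, z in rad. A call has 1 to 5 rows; each row is the pose to reach, as a shift and turn from the pose commanded when the call began, along the tool's axes at that moment; what a row does not reach only later rows make up. A row lasts 1/8 s, in which the tool goes at most 62.5 mm and 10.7 degrees, less where a joint would pass 70% of its speed; a pose out of reach is approached as far as the arm can. A call with a gripper value outside its range is refused whole. "grip" is the opening in per cent of the stroke, from 0 (shut) to 100 (fully open), set as the call begins (left out, the last holds). The fingers move at their own pace and stop on an object; "grip_force" is the grip in N (left out, the last holds). Time passes only in rows, so rows that repeat a pose let the fingers close. It gives the time, the measured TCP pose, the force, the opening and the grip force at its end, in the units of the state.
- ctrl.get_state(): the state, without advancing time (a new reading comes with each control period).
- ctrl.read_camera(name): name is "scene" or "side" or "wrist"; returns (picture, depth): 400x640x3 uint8, red, green, blue; 400x640 float32, m along the optical axis (not along the pixel's ray), 0 where there is no reading.
- ctrl.camera_model(name): a dict with "intrinsics" (3x3 intrinsics, pixels), "extrinsics" (4x4, takes a point from world to camera coordinates); the wrist camera has in their place "hand_eye" (4x4, takes a point from camera to tool coordinates, whose origin is the TCP and whose axes are the flange's). Camera axes: x right, y down, z forward; pixel columns grow to the right and rows downward; lengths in m; the calibration is good to about 2 mm. A picture is of the moment at which its call begins: read the wrist's pose just before it. camera_model takes no time and is no camera call.
- ctrl.sign_off(): hands the job in; it is judged then, once.
Trained networks look in the newest picture that a camera, given by its name, has taken for a name from the list of things; names that differ only in an ending like _2 or _b are one class to them, and where a whole thing is asked for, a point or a joint stands for the part that bears it (a point fixed in the world has none). Each returns a list of dicts, best first, with "score" (0 to 1); they miss things now and then, are a little off and sometimes report something else, mostly with a low value. They report only what shows in the picture. A call takes as long as a camera call.
- ctrl.find_in(camera, query): "uv" ([column, row] in pixels, amid what is visible of it).
The state is a dict: "time": time; "qpos": joint angles; "dq": joint speeds; "joint_efforts": joint torques, N m; "eef_pos": TCP position; "tcp_rot": TCP orientation; "contact_force": force on the tool from outside, world axes, zero at the start; "wrist_torque": the same for the moment, N m; "opening": opening from 0.0 (shut) to 1.0 (fully open); "finger_force": force on a finger pad.
Only numpy, scipy, OpenCV 4.12 (cv2) and the standard library are available. Lean on these libraries where they do the work, as an engineer would, in place of code of your own. Each camera call takes 0.05 s, during which the arm holds its last target. There are 200 camera calls.

### The job

The battery pack in the test jig is tested: pull the jig's sprung hold-down bolt out to its stop by its lever, throw the lever over into the marked notch and let go, so that the bolt stays parked. Then lift the pack out and set it down upright in the middle of the black rubber pad, without dropping it. Leave the meter where it is.

Things in the scene. Friction and masses are not known exactly. Their poses are not given: they have to be found in the camera images.
- jig: Test jig fixed to the bench: aluminium plate 130 x 280 x 12 mm. A steel bolt lies along its y axis, 71 mm above the bench, in two black blocks 36 mm wide (x) and 84 mm high, at y = 10 and 124 mm. Pack's nest: centre y = -75 mm, low black rails up to 21 mm. Origin: on the bench under the bolt's axis, midway along the plate; z up. The bolt is pulled to +y, the lever thrown to -x.
- bolt (a joint): How far the bolt is pulled out along the jig's +y, in m: 0 = home, its flat nose over the last 20 mm of the pack; 0.050 = at its stop. A spring pulls it home with 5.5 N at 0 and 11 N at the stop. Parked in the notch it reads about 0.040.
- lever (a joint): Angle of the lever about the bolt's axis, rad: 0 = upright, growing as it tips to the jig's -x, limit 1.15. A steel plate beside the bolt keeps it upright (below about 0.2) until the bolt is pulled beyond 0.046; in the last 4 mm of travel it can be tipped past the plate's end. Beyond about 0.95 and let go, the spring draws it 6 mm back under a lip into the notch.
- lever_grip (a point): Centre of the lever's handle: black drum, axis along the jig's y, 29 mm in diameter, 26 mm long between flat ends, on a 10 mm steel rod, 68 mm from the bolt's axis. At lever angle a it is at jig x = -68 sin a, y = 40 + bolt, z = 71 + 68 cos a (mm). Pinch it from above across its flat ends; it turns between the fingers.
- notch (a point): Middle of the notch in the end of the steel plate, marked by a white stripe on the plate's -x side; jig (-16, 79, 81) mm. The parked lever's rod lies in it. The plate stands 13 to 19 mm from the bolt's axis on the -x side, from y = 19 to 80 mm, its top 105 mm above the bench.
- pack: Battery pack, a grey block with black top, 46 (x) x 90 (y) x 50 mm (z), two 6 mm brass terminals on top at its -y end; about 0.4 kg. Origin: centre of its underside. Stands in the nest with its underside 12 mm above the bench; free for fingers along its 90 mm sides from 21 mm above the bench up.
- pad: Outgoing pad, flat black rubber, 150 (x) x 160 (y) x 6 mm, fixed to the bench to the left or right of the jig. Origin: centre of its underside, on the bench.
- meter: Hand multimeter lying on the bench on the other side, yellow with black face, 150 x 75 x 45 mm; origin: centre of its underside. Leave alone.

How it is judged:
On the way, in this order (a step that is already met when the one before it is completed fails the run):
1. The bolt is pulled out to its stop (within 3 mm of it) while the pack is in the nest (value of joint bolt above 0.047 m and z of pack in the frame of jig below 0.02 m), for 0.1 s.
2. The lever is thrown into the notch (beyond 0.93 rad) and let go: the bolt rests parked there, out by 36 to 44.5 mm, the gripper off the jig and the pack still in the nest (value of joint lever above 0.93 rad and value of joint bolt between 0.036 and 0.0445 m and contact force between the fingers and jig below 0.1 N and z of pack in the frame of jig below 0.02 m), for 0.3 s.
3. The pack is lifted clear of the nest in the gripper, at least 25 mm up, the bolt still parked (value of joint lever above 0.93 rad and value of joint bolt between 0.036 and 0.0445 m and z of pack in the frame of jig above 0.037 m and contact force between the fingers and pack above 1 N), for 0.1 s.
4. The pack is set down on the pad while still held: it touches the pad before the gripper lets go (contact force between pack and pad above 0.5 N and contact force between the fingers and pack above 1 N), for 0.06 s.
At the end, for the whole second after the job is handed in: The bolt is still parked in the notch (lever beyond 0.93 rad, bolt out by 36 to 44.5 mm); the pack stands upright (within 0.1 rad) and at rest on the pad, its centre within 25 mm of the pad's centre; the robot touches nothing (value of joint lever above 0.93 rad and value of joint bolt between 0.036 and 0.0445 m and horizontal distance between pack and pad below 0.025 m and z of pack in the frame of pad below 0.01 m and angle between pack's own z axis and vertical below 0.1 rad and linear speed of pack below 0.02 m/s and contact force between each of the arm, the fingers and anything else below 0.1 N).
It fails at once if The meter is moved by more than 30 mm (distance of meter from where it was at the start of the episode above 0.03 m).
It fails at once if The pack is tipped by more than 0.5 rad (angle between pack's own z axis and vertical above 0.5 rad).
It also fails if it takes over 50 s, if anything falls off the work surface, if the arm or the gripper's body presses on something with over 40 N, if the wrist force passes 120 N, or if a joint passes its speed limit or range.

## Working session

There is one attempt and no reset: what is moved stays moved. The work goes in short steps, Python scripts to look and compute and a tool call to move; the robot and the scene stay as the last step left them, time stands still between calls to the robot, and variables do not carry over. Pictures are saved under pics/ and viewed, at most 10 in all, crops included, and the job is handed in when it is done.

Besides the shell and the picture viewer there is one more tool, called after "Request:" as name(argument=value, ...) on one line, values as JSON. carry_out: Moves the arm, as the interface text tells. Its arguments: {"type":"object","properties":{"deltas":{"type":"array"},"grip":{"type":"number"},"grip_force":{"type":"number"}},"required":["deltas"]}

```bash
mkdir -p pics; ls
cat > h.py <<'E'
import numpy as np, cv2
from scipy.spatial.transform import Rotation as R
from plant import ctrl
def world(cam,uv,pic=None,depth=None,st=None):
    pass
def cloud(cam):
    st=ctrl.get_state(); p,d=ctrl.read_camera(cam); m=ctrl.camera_model(cam); K=np.array(m['intrinsics'])
    v,u=np.mgrid[:d.shape[0],:d.shape[1]]
    c=np.stack([(u-K[0,2])/K[0,0]*d,(v-K[1,2])/K[1,1]*d,d],-1)
    if 'extrinsics' in m: T=np.linalg.inv(np.array(m['extrinsics']))
    else:
        W=np.eye(4);W[:3,:3]=R.from_quat(st['tcp_rot']).as_matrix();W[:3,3]=st['eef_pos'];T=W@np.array(m['hand_eye'])
    w=c@T[:3,:3].T+T[:3,3]; w[d==0]=np.nan
    return p,d,w
E
python3 - <<'E'
from h import *
print(ctrl.get_state())
for c in ['scene','side']:
    p,d,w=cloud(c); cv2.imwrite(f'pics/{c}0.png',p[:,:,::-1]); np.savez(f'{c}0.npz',p=p,w=w)
    print(c,np.linalg.inv(np.array(ctrl.camera_model(c)['extrinsics']))[:3,3])
    for q in ['jig','lever_grip','pack','pad','meter','notch']:
        for r in ctrl.find_in(c,q)[:1]:
            u,v=map(int,r['uv']); print(q,r['score'],u,v,w[v,u].round(3))
E
```

```text
pics
{'time': 0.0, 'qpos': array([-1.25299369e+00,  2.87186966e-01,  1.57818271e+00,  1.71205194e-05,
        1.27861530e+00, -1.50003592e-01]), 'dq': array([ 0.00193638,  0.00048908,  0.00079013,  0.00203792,  0.00010545,
       -0.00048602]), 'joint_efforts': array([-4.98573063e-04, -4.05987525e+01, -2.92623872e+01, -1.84752057e-04,
        5.89601143e-03,  1.15976562e-06]), 'eef_pos': array([ 0.30419577, -0.60182694,  0.2299299 ]), 'tcp_rot': array([ 9.72769036e-01,  2.31773534e-01, -9.20739773e-05, -1.19264041e-03]), 'contact_force': array([-0.28178109,  0.63680172, -0.38308973]), 'wrist_torque': array([ 0.01709209, -0.03036283, -0.024714  ]), 'finger_force': 0.0, 'opening': 1.001226743325086}
scene [ 0.97870479 -0.44595474  0.85317516]
jig 0.94 346 213 [0.564 0.039 0.042]
lever_grip 0.72 354 177 [0.557 0.065 0.149]
pack 0.56 314 231 [ 0.559 -0.064  0.058]
pad 0.88 398 151 [0.485 0.344 0.004]
meter 0.58 193 280 [ 0.461 -0.337  0.033]
notch 0.7 348 214 [0.57  0.04  0.042]
side [0.24630739 0.77297066 0.80829364]
jig 0.81 300 261 [0.541 0.094 0.038]
lever_grip 0.7 293 221 [0.552 0.093 0.152]
pack 0.64 319 221 [ 0.537 -0.021  0.06 ]
pad 0.98 282 372 [0.483 0.338 0.004]
meter 0.86 383 167 [ 0.454 -0.318  0.035]
notch 0.96 298 260 [0.542 0.103 0.05 ]
```

View pics/scene0.png

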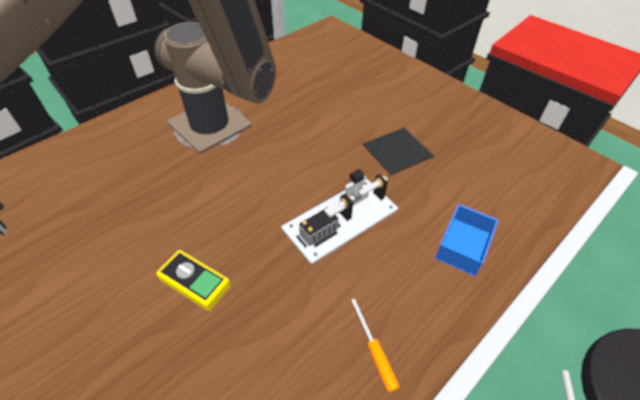

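View pics/side0.png

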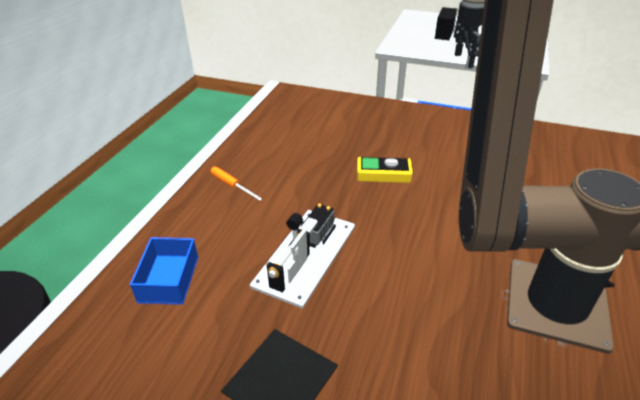

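The pictures show the jig around pixel (345,215) in scene, with the pack at (318,229), the lever drum at (357,177), the pad at (398,150) and the meter at (193,280). In the side view the jig is at (305,260) and the pad at (282,370). Next I fit rectangles to the plate and pad.

Run:
```python
from h import *
for c in ['scene','side']:
    D=np.load(f'{c}0.npz'); p=D['p'].astype(int); w=D['w']; z=w[...,2]
    def rect(m,name):
        m=m.astype(np.uint8); n,l,s,cc=cv2.connectedComponentsWithStats(m)
        i=1+np.argmax(s[1:,4]); q=w[l==i]; q=q[np.isfinite(q[:,0])]
        r=cv2.minAreaRect(q[:,:2].astype(np.float32)*1000); print(c,name,len(q),np.round(r[0],1),np.round(r[1],1),round(r[2],2),'z',np.median(q[:,2]).round(4))
    box=lambda x0,x1,y0,y1:(w[...,0]>x0)&(w[...,0]<x1)&(w[...,1]>y0)&(w[...,1]<y1)
    B=box(.4,.72,-.2,.22)
    rect(B&(p.min(-1)>130)&(z<.022),'plate white')
    rect(B&(z>.007),'jig all')
    rect(box(.3,.7,.22,.5)&(p.max(-1)<75)&(z<.03),'pad')
    rect(B&(z>.052)&(z<.075)&(w[...,1]<0.0),'pack')
    h=B&(z>.125)&(z<.17); q=w[h]; print('drum',len(q),q.mean(0).round(4),q.min(0).round(3),q.max(0).round(3))
    q=w[B&(z>.18)]; print(len(q))
```

```text
scene plate white 2843 [541.5  45.7] [294.1 144.7] 83.6 z 0.0109
scene jig all 4843 [546.8  39.2] [282.3 132.7] 83.63 z 0.0148
scene pad 1639 [480.8 346.2] [155.3 146.4] 76.28 z 0.0051
scene pack 608 [544.  -40.2] [84.3 45.6] 83.17 z 0.0612
drum 166 [0.5557 0.0741 0.1445] [0.537 0.063 0.127] [0.568 0.093 0.156]
0
side plate white 3002 [553.   33.2] [298.7 140.9] 83.36 z 0.0115
side jig all 5297 [549.2  41.9] [282.  131.3] 83.36 z 0.0143
side pad 5000 [481.7 349.8] [159.5 150.1] 76.21 z 0.0056
side pack 394 [543.9 -38.7] [80.4 45.9] 84.07 z 0.0613
drum 218 [0.5521 0.0859 0.1443] [0.539 0.067 0.126] [0.571 0.096 0.155]
0
```

```bash
cat >> h.py <<'E'
def delta(pos,t):
    "tool-axes shift and z turn to a tool-down pose at pos with tool x at world angle t"
    st=ctrl.get_state(); M=R.from_quat(st['tcp_rot']).as_matrix()
    G=R.from_matrix(np.array([[np.cos(t),np.sin(t),0],[np.sin(t),-np.cos(t),0],[0,0,-1]]))
    print('shift',(M.T@(np.array(pos)-st['eef_pos'])).round(4),'turn',(R.from_matrix(M).inv()*G).as_rotvec().round(4),'t',st['time'])
E
python3 - <<'E'
from h import *
print(np.array(ctrl.camera_model('wrist')['hand_eye']).round(3))
delta([.55,.06,.33],-.1134)
E
```

```text
[[ 0.001 -0.958 -0.285  0.073]
 [ 1.     0.001  0.    -0.001]
 [-0.    -0.285  0.958 -0.144]
 [ 0.     0.     0.     1.   ]]
shift [ 0.5179 -0.4805 -0.0986] turn [ 1.000e-04 -0.000e+00  5.812e-01] t 0.7
```

Request:
carry_out(deltas=[0.518, -0.4805, -0.099, 0, 0, 0.581, 0.518, -0.4805, -0.099, 0, 0, 0.581, 0.518, -0.4805, -0.099, 0, 0, 0.581, 0.518, -0.4805, -0.099, 0, 0, 0.581, 0.518, -0.4805, -0.099, 0, 0, 0.581])

```text
time: 1.32
eef_pos: [0.4124, -0.3104, 0.2753]
tcp_rot: [0.998, -0.057, 0.0, 0.0]
contact_force: [1.0, -0.1, 0.4]
opening: 1.003
finger_force: 0.0
```

```bash
python3 -c "
from h import *
delta([.55,.06,.33],-.1134)"
```

```text
shift [ 0.0947 -0.3836 -0.0548] turn [ 0.0004 -0.0008 -0.0004] t 1.325
```

Request:
carry_out(deltas=[0.095, -0.384, -0.055, 0, 0, 0, 0.095, -0.384, -0.055, 0, 0, 0, 0.095, -0.384, -0.055, 0, 0, 0, 0.095, -0.384, -0.055, 0, 0, 0, 0.095, -0.384, -0.055, 0, 0, 0])

```text
time: 1.95
eef_pos: [0.5202, -0.0201, 0.3185]
tcp_rot: [0.998, -0.057, 0.001, 0.0]
contact_force: [1.2, -0.3, -0.2]
opening: 0.998
finger_force: 0.0
```

Request:
carry_out(deltas=[0.02, -0.075, -0.011, 0, 0, 0, 0.02, -0.075, -0.011, 0, 0, 0, 0.02, -0.075, -0.011, 0, 0, 0])

```text
time: 2.33
eef_pos: [0.5482, 0.0506, 0.3287]
tcp_rot: [0.998, -0.056, -0.0, 0.0]
contact_force: [-1.6, -0.7, 1.1]
opening: 0.998
finger_force: 0.0
```

Run:
```python
from h import *
p,d,w=cloud('wrist'); np.savez('w1.npz',p=p,w=w); cv2.imwrite('pics/w1.png',p[:,:,::-1])
for q in ['lever_grip','pack','notch']:
    for r in ctrl.find_in('wrist',q)[:1]:
        u,v=map(int,r['uv']); print(q,r['score'],u,v,w[v,u].round(3))
z=w[...,2]
B=(w[...,0]>.4)&(w[...,0]<.72)&(w[...,1]>-.2)&(w[...,1]<.25)&(d<.45)
def rect(m,n):
    k,l,s,_=cv2.connectedComponentsWithStats(m.astype(np.uint8)); l=l==1+np.argmax(s[1:,4]); q=w[l]
    r=cv2.minAreaRect(q[:,:2].astype(np.float32)*1000); print(n,len(q),np.round(r[0],1),np.round(r[1],1),round(r[2],2),np.median(q[:,2]).round(4))
rect(B&(z>.007)&(z<.2),'all');rect(B&(z>.055)&(z<.066),'pack');rect(B&(z>.14)&(z<.165),'drum');rect(B&(z>.1)&(z<.11),'plate')
delta([.55,.06,.33],-.1134)
```

```text
lever_grip 0.61 290 170 [0.556 0.078 0.153]
pack 0.62 389 151 [ 0.548 -0.037  0.063]
notch 0.9 306 147 [0.557 0.066 0.013]
all 6738 [554.4  45.4] [269.8  45.6] 83.65 0.0747
pack 2185 [545.2 -33.6] [89.1 44.7] 83.52 0.0631
drum 743 [553.5  80.3] [26.  28.1] 83.29 0.1521
plate 111 [545.3 111.5] [20.5  6. ] 83.16 0.1057
shift [ 0.0009 -0.0116 -0.0017] turn [ 0.0004  0.0008 -0.0021] t 2.525
```

View pics/w1.png

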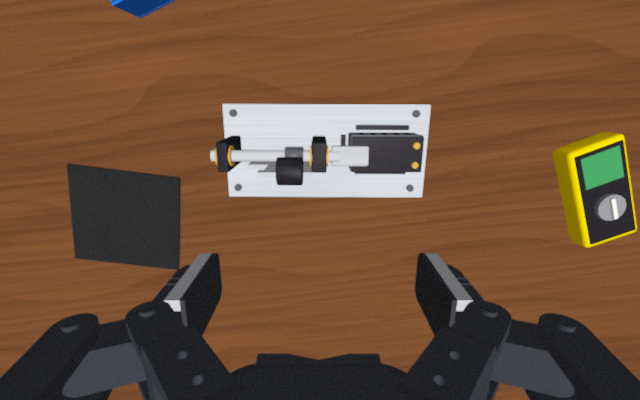

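The drum shows at (290,170), the pack at (385,152) and the pad at (125,215). The steel plate, drum and pack agree on a jig origin of about (0.5535, 0.0405) and yaw -0.115. The lever leans about 4 mm to -x.

```bash
python3 -c "
from h import *
delta([.554,.0803,.122],-.115)"
```

```text
shift [ 0.0027 -0.0323  0.2063] turn [ 0.0004  0.0008 -0.0005] t 2.525
```

Request:
carry_out(deltas=[0.003, -0.032, 0.06, 0, 0, 0, 0.003, -0.032, 0.12, 0, 0, 0, 0.003, -0.032, 0.16, 0, 0, 0, 0.003, -0.032, 0.16, 0, 0, 0], grip=70, grip_force=60)

```text
time: 3.02
eef_pos: [0.5516, 0.0804, 0.1643]
tcp_rot: [0.998, -0.058, -0.005, 0.0]
contact_force: [-0.7, 0.3, 0.3]
opening: 0.698
finger_force: 0.0
```

```bash
python3 -c "
from h import *
delta([.554,.0803,.122],-.115)
p,d,w=cloud('wrist'); cv2.imwrite('pics/w2.png',p[:,:,::-1]); z=w[...,2]
m=(z>.135)&(z<.165)&(abs(w[...,0]-.554)<.03)&(abs(w[...,1]-.08)<.03); q=w[m]
print(len(q),cv2.minAreaRect(q[:,:2].astype(np.float32)*1000),q[:,2].max())"
```

```text
shift [ 0.0028 -0.0002  0.0423] turn [ 0.0009  0.0095 -0.0001] t 3.025
2642 ((554.7106323242188, 80.08245849609375), (25.939476013183594, 26.61336898803711), 83.25728607177734) 0.15580807196038773
```

View pics/w2.png

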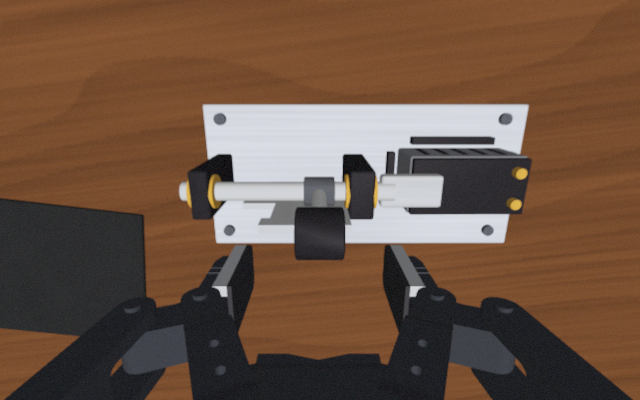

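The drum at (320,233) is centred between the fingers (235 and 403). I go down and close.

Request:
carry_out(deltas=[0.003, 0, 0.022, 0, 0.005, 0, 0.003, 0, 0.042, 0, 0.005, 0, 0.003, 0, 0.042, 0, 0.005, 0])

```text
time: 3.45
eef_pos: [0.5586, 0.0806, 0.1283]
tcp_rot: [0.998, -0.057, 0.003, 0.0]
contact_force: [-0.3, -0.1, -0.2]
opening: 0.701
finger_force: 0.0
```

Request:
carry_out(deltas=[0, 0, 0, 0, 0, 0, 0, 0, 0, 0, 0, 0, 0, 0, 0, 0, 0, 0, 0, 0, 0, 0, 0, 0, 0, 0, 0, 0, 0, 0], grip=10)

```text
time: 4.08
eef_pos: [0.5592, 0.0797, 0.1294]
tcp_rot: [0.998, -0.056, 0.004, 0.002]
contact_force: [-2.0, -5.5, 5.8]
opening: 0.29
finger_force: 59.9
```

Request:
carry_out(deltas=[0, 0, 0, 0, 0, 0, -0.002, 0, 0.004, 0, -0.007, 0, -0.004, 0, 0.008, 0, -0.007, 0, -0.004, 0, 0.008, 0, -0.007, 0], grip=55)

```text
time: 4.58
eef_pos: [0.553, 0.0819, 0.1178]
tcp_rot: [0.998, -0.056, -0.002, -0.0]
contact_force: [-0.4, -0.1, -0.3]
opening: 0.548
finger_force: 0.0
```

```bash
python3 -c "
from h import *
delta([.555,.0803,.120],-.115)"
```

```text
shift [ 0.0022  0.0014 -0.0023] turn [-0.      0.0038  0.002 ] t 4.575
```

Request:
carry_out(deltas=[0.002, 0.001, 0, 0, 0.003, 0, 0.002, 0.001, 0, 0, 0.003, 0, 0.002, 0.001, 0, 0, 0.003, 0, 0.002, 0.001, 0, 0, 0.003, 0], grip=10)

```text
time: 5.08
eef_pos: [0.5558, 0.0794, 0.1188]
tcp_rot: [0.998, -0.057, 0.0, 0.001]
contact_force: [-0.8, -5.0, 0.8]
opening: 0.293
finger_force: 59.7
```

Request:
carry_out(deltas=[0, -0.012, 0, 0, 0, 0, 0, -0.024, 0, 0, 0, 0, 0, -0.036, 0, 0, 0, 0, 0, -0.044, 0, 0, 0, 0, 0, -0.044, 0, 0, 0, 0])

```text
time: 5.7
eef_pos: [0.5607, 0.1222, 0.1188]
tcp_rot: [0.998, -0.056, 0.0, 0.002]
contact_force: [-1.3, -9.2, 2.2]
opening: 0.297
finger_force: 59.8
```

```bash
cat >> h.py <<'E'
def jig():
    s=ctrl.get_state(); d=s['eef_pos']-np.array([.5535,.0405,0]); c,n=np.cos(-.115),np.sin(-.115)
    print('jig tcp',np.round([c*d[0]+n*d[1],-n*d[0]+c*d[1],d[2]],4),'F jig',np.round([c*s['contact_force'][0]+n*s['contact_force'][1],-n*s['contact_force'][0]+c*s['contact_force'][1],s['contact_force'][2]],1),s['opening'],s['finger_force'],s['time'])
E
python3 -c "
from h import *
jig()
delta(ctrl.get_state()['eef_pos'],-.115)"
```

```text
jig tcp [-0.0022  0.0819  0.1188] F jig [-0.3 -9.3  2.2] 0.2965536621816386 59.82519507408142 5.7
shift [0. 0. 0.] turn [ 0.0048 -0.0008  0.0026] t 5.7
```

Request:
carry_out(deltas=[0, -0.004, 0, 0, 0, 0, 0, -0.008, 0, 0, 0, 0, 0, -0.008, 0, 0, 0, 0])

```text
time: 6.08
eef_pos: [0.5615, 0.1292, 0.1188]
tcp_rot: [0.998, -0.056, 0.0, 0.003]
contact_force: [-1.6, -11.1, 2.0]
opening: 0.298
finger_force: 60.1
```

```bash
python3 -c "
from h import *
jig()"
```

```text
jig tcp [-0.0022  0.0891  0.1188] F jig [ -0.3 -11.2   2. ] 0.2977021870360505 60.05066514015198 6.075
```

Request:
carry_out(deltas=[0, -0.002, 0, 0, 0, 0, 0, -0.002, 0, 0, 0, 0, 0, -0.002, 0, 0, 0, 0])

```text
time: 6.45
eef_pos: [0.5616, 0.1294, 0.1188]
tcp_rot: [0.998, -0.056, -0.0, 0.005]
contact_force: [-3.3, -16.0, 2.5]
opening: 0.296
finger_force: 60.1
```

```bash
python3 -c "
from h import *
jig()"
```

```text
jig tcp [-0.0022  0.0893  0.1188] F jig [ -1.4 -16.3   2.5] 0.2961921301002929 60.13859510421753 6.45
```

Request:
carry_out(deltas=[-0.008, 0, 0.001, 0, 0, 0, -0.016, 0, 0.0025, 0, 0, 0, -0.024, 0, 0.0055, 0, 0, 0, -0.032, 0, 0.01, 0, 0, 0, -0.032, 0, 0.01, 0, 0, 0])

```text
time: 7.08
eef_pos: [0.5351, 0.1325, 0.1127]
tcp_rot: [0.998, -0.056, 0.007, 0.005]
contact_force: [3.0, -18.7, 8.0]
opening: 0.296
finger_force: 61.9
```

```bash
python3 -c "
from h import *
jig()"
```

```text
jig tcp [-0.0289  0.0893  0.1127] F jig [  5.1 -18.3   8. ] 0.29565942645341714 61.863166093826294 7.075
```

Request:
carry_out(deltas=[-0.006, 0, 0.004, 0, 0, 0, -0.014, 0, 0.0105, 0, 0, 0, -0.02, 0, 0.0185, 0, 0, 0, -0.025, 0, 0.024, 0, 0, 0, -0.027, 0, 0.027, 0, 0, 0])

```text
time: 7.7
eef_pos: [0.507, 0.1358, 0.0854]
tcp_rot: [0.998, -0.056, 0.005, 0.005]
contact_force: [-3.1, -20.6, 11.3]
opening: 0.295
finger_force: 70.5
```

```bash
python3 -c "
from h import *
jig();p,d,w=cloud('side'); cv2.imwrite('pics/s3.png',cv2.resize(p[180:320,200:400,::-1],(800,560)))"
```

```text
jig tcp [-0.0571  0.0893  0.0854] F jig [ -0.7 -20.8  11.3] 0.2952063650304625 70.53831696510315 7.7
```

View pics/s3.png

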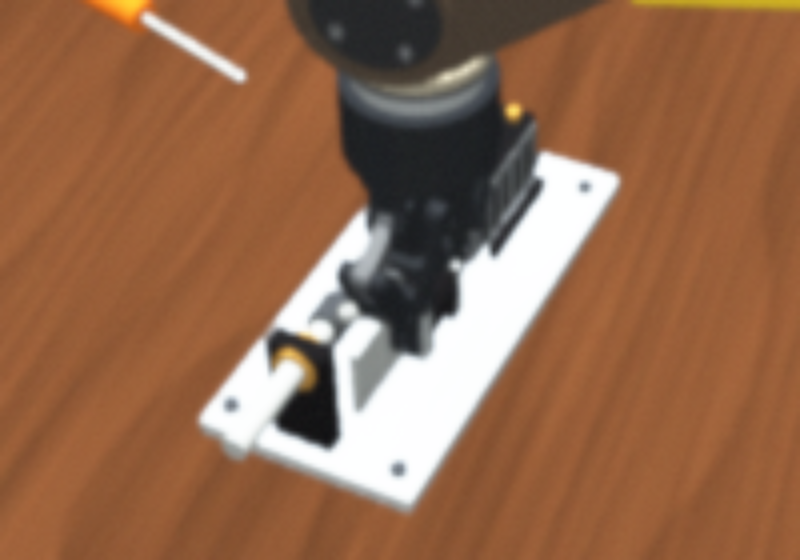

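The lever is thrown to -x, with its drum between the fingers near (410,300) in the crop and an angle of about 1.03. I push slightly further, then ease back into the notch.

Request:
carry_out(deltas=[-0.002, 0, 0.003, 0, 0, 0, -0.002, 0, 0.003, 0, 0, 0, -0.002, 0.006, 0.003, 0, 0, 0, -0.002, 0.012, 0.003, 0, 0, 0, -0.002, 0.012, 0.003, 0, 0, 0])

```text
time: 8.38
eef_pos: [0.504, 0.1265, 0.082]
tcp_rot: [0.998, -0.056, 0.006, 0.002]
contact_force: [0.1, -9.8, 9.0]
opening: 0.294
finger_force: 70.5
```

```bash
python3 -c "
from h import *
jig()"
```

```text
jig tcp [-0.0591  0.0797  0.082 ] F jig [ 1.3 -9.7  9. ] 0.2938176074931136 70.47094702720642 8.375
```

Request:
carry_out(deltas=[0, 0.001, 0, 0, 0, 0, 0, 0.001, 0, 0, 0, 0, 0, 0.001, 0, 0, 0, 0, 0, 0.001, 0, 0, 0, 0], grip=65)

```text
time: 8.88
eef_pos: [0.4994, 0.1285, 0.0783]
tcp_rot: [0.998, -0.056, 0.0, -0.0]
contact_force: [-0.4, 0.3, -0.1]
opening: 0.651
finger_force: 0.0
```

Request:
carry_out(deltas=[0, 0, -0.04, 0, 0, 0, 0, 0, -0.09, 0, 0, 0, 0, 0, -0.13, 0, 0, 0, 0, 0, -0.13, 0, 0, 0])

```text
time: 9.38
eef_pos: [0.5019, 0.1286, 0.213]
tcp_rot: [0.998, -0.056, 0.005, -0.001]
contact_force: [0.0, 0.5, -0.4]
opening: 0.655
finger_force: 0.0
```

```bash
python3 -c "
from h import *
jig();p,d,w=cloud('wrist'); cv2.imwrite('pics/w4.png',p[:,:,::-1])
s=ctrl.get_state();print(s['eef_pos'],R.from_quat(s['tcp_rot']).as_matrix()[:,0].round(3))
def J(q):
    d=q-np.array([.5535,.0405,0]); c,n=np.cos(-.115),np.sin(-.115); return np.stack([c*d[...,0]+n*d[...,1],-n*d[...,0]+c*d[...,1],d[...,2]],-1)
j=J(w)
m=(j[...,2]>.09)&(j[...,2]<.14)&(j[...,0]<-.035)&(j[...,0]>-.09)&(j[...,1]>.04)&(j[...,1]<.12);q=j[m]
print('drum',len(q),q.min(0).round(3),q.max(0).round(3))
m=(j[...,2]>.055)&(j[...,2]<.066)&(abs(j[...,0])<.04)&(j[...,1]<-.02)&(j[...,1]>-.14);q=w[m]
print('pack',len(q),cv2.minAreaRect(q[:,:2].astype(np.float32)*1000),np.median(q[:,2]))
m=(j[...,2]>.066)&(j[...,2]<.09)&(abs(j[...,0])<.012)&(j[...,1]<.0)&(j[...,1]>-.07);q=j[m]
print('nose',q.min(0) if len(q) else None)
delta([.5450,-.0340,.15],1.456)
"
```

```text
jig tcp [-0.0613  0.0816  0.213 ] F jig [-0.1  0.5 -0.4] 0.6548845875465112 0.0 9.375
[0.50042591 0.12840505 0.21029635] [ 0.994 -0.113  0.005]
drum 1423 [-0.073  0.065  0.094] [-0.035  0.091  0.123]
pack 5417 ((544.420654296875, -33.35675048828125), (90.0878677368164, 45.46771240234375), 83.55899047851562) 0.06311190610329381
nose [-0.01144703 -0.01215346  0.07213317]
shift [0.0623 0.1564 0.0605] turn [ 0.0029 -0.0042 -1.5688] t 9.425
```

View pics/w4.png

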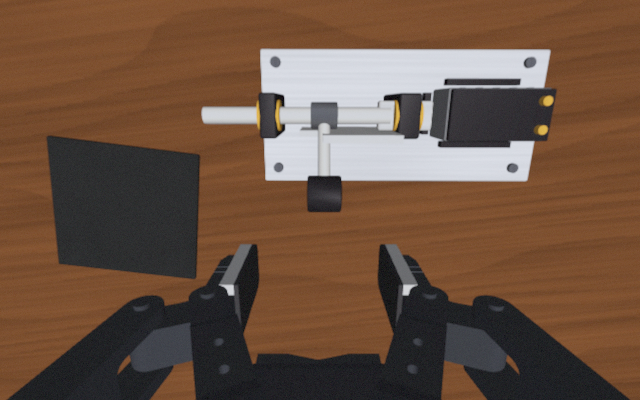

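The bolt stays parked: the drum is at (324,194) with its centre at jig y = 78, and the nose has cleared the pack. I move over the pack and turn the tool a quarter turn.

Request:
carry_out(deltas=[0.062, 0.156, 0.03, 0, 0, -0.186, 0.062, 0.156, 0.03, 0, 0, -0.372, 0.062, 0.156, 0.03, 0, 0, -0.558, 0.062, 0.156, 0.03, 0, 0, -0.744, 0.062, 0.156, 0.03, 0, 0, -0.93], grip=100)

```text
time: 10.05
eef_pos: [0.5422, -0.0345, 0.1757]
tcp_rot: [0.923, 0.385, -0.002, -0.001]
contact_force: [0.1, -0.2, -0.0]
opening: 0.998
finger_force: 0.0
```

Request:
carry_out(deltas=[0, 0, 0, 0, 0, -0.186, 0, 0, 0, 0, 0, -0.372, 0, 0, 0, 0, 0, -0.558, 0, 0, 0, 0, 0, -0.64, 0, 0, 0, 0, 0, -0.64])

```text
time: 10.68
eef_pos: [0.5424, -0.0335, 0.1765]
tcp_rot: [0.757, 0.654, -0.001, -0.001]
contact_force: [-0.7, -0.1, -0.2]
opening: 0.999
finger_force: 0.0
```

```bash
python3 -c "
from h import *
delta([.5445,-.0335,.031],1.456)
p,d,w=cloud('wrist'); z=w[...,2]
m=(z>.054)&(z<.066)&(abs(w[...,0]-.5445)<.05)&(abs(w[...,1]+.0335)<.08);q=w[m]
print('pack',len(q),cv2.minAreaRect(q[:,:2].astype(np.float32)*1000),np.median(q[:,2]))
"
```

```text
shift [0.0002 0.0025 0.1455] turn [-0.0029 -0.0006 -0.0311] t 10.675
pack 5769 ((543.91015625, -33.709442138671875), (89.63832092285156, 45.970096588134766), 83.43297576904297) 0.06313793771858078
```

Request:
carry_out(deltas=[0, 0.002, 0.05, 0, 0, -0.03, 0, 0.002, 0.095, 0, 0, -0.03, 0, 0.002, 0.125, 0, 0, -0.03, 0, 0.002, 0.145, 0, 0, -0.03, 0, 0.002, 0.145, 0, 0, -0.03])

```text
time: 11.35
eef_pos: [0.5435, -0.0337, 0.0311]
tcp_rot: [0.747, 0.665, -0.001, -0.002]
contact_force: [-0.1, -0.3, -0.4]
opening: 1.002
finger_force: 0.0
```

Request:
carry_out(deltas=[0, 0, 0, 0, 0, 0, 0, 0, 0, 0, 0, 0, 0, 0, 0, 0, 0, 0, 0, 0, 0, 0, 0, 0], grip=40, grip_force=50)

```text
time: 11.85
eef_pos: [0.5466, -0.0344, 0.0352]
tcp_rot: [0.747, 0.665, 0.001, 0.001]
contact_force: [-0.7, 0.4, 5.8]
opening: 0.526
finger_force: 55.3
```

Request:
carry_out(deltas=[0, 0, -0.01, 0, 0, 0, 0, 0, -0.03, 0, 0, 0, 0, 0, -0.06, 0, 0, 0, 0, 0, -0.1, 0, 0, 0, 0, 0, -0.1, 0, 0, 0])

```text
time: 12.48
eef_pos: [0.5479, -0.0347, 0.1369]
tcp_rot: [0.747, 0.665, 0.003, 0.004]
contact_force: [0.6, -0.3, -3.5]
opening: 0.526
finger_force: 54.4
```

```bash
python3 -c "
from h import *
jig();delta([.481,.348,.15],1.456)
for c in ['scene','side']:
    p,d,w=cloud(c);cv2.imwrite('pics/l_%s.png'%c,p[:,:,::-1])
    z=w[...,2];m=(w[...,1]>.24)&(w[...,1]<.46)&(w[...,0]>.35)&(w[...,0]<.6)&(p.max(-1)<75)&(z<.02)&(z>0)
    print(c,cv2.minAreaRect(w[m][:,:2].astype(np.float32)*1000))
"
```

```text
jig tcp [ 0.0031 -0.0754  0.1369] F jig [ 0.7 -0.2 -3.5] 0.5256285867852879 54.373576641082764 12.475
shift [ 0.3725 -0.1102 -0.0144] turn [ 0.0088  0.001  -0.0001] t 12.475
scene ((481.340576171875, 346.38177490234375), (156.20660400390625, 145.1251678466797), 76.11261749267578)
side ((482.0913391113281, 349.9851379394531), (161.01832580566406, 150.0823516845703), 75.4359359741211)
```

View pics/l_side.png

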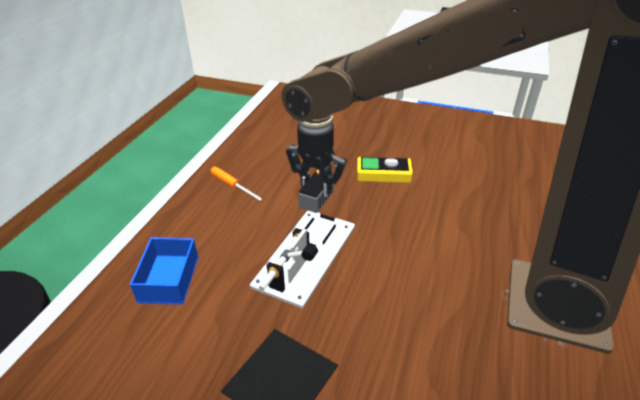

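The pack is held at (314,192) and the lever is still parked at (309,252). I raise the pack over the lever and carry it to the pad.

Request:
carry_out(deltas=[0, 0, -0.05, 0, 0, 0, 0.03, -0.009, -0.07, 0, 0, 0, 0.08, -0.024, -0.075, 0.004, 0, 0, 0.13, -0.039, -0.075, 0.008, 0, 0, 0.18, -0.053, -0.075, 0.008, 0, 0])

```text
time: 13.2
eef_pos: [0.5116, 0.1519, 0.2053]
tcp_rot: [0.747, 0.665, -0.004, -0.004]
contact_force: [1.2, 0.1, -4.8]
opening: 0.528
finger_force: 54.3
```

```bash
python3 -c "
from h import *
jig();delta([.4815,.348,.10],1.456)"
```

```text
jig tcp [-0.0544  0.1059  0.2053] F jig [ 1.2  0.3 -4.8] 0.5284501941505583 54.3209445476532 13.2
shift [ 0.1914 -0.0512  0.1058] turn [-0.012   0.001  -0.0008] t 13.2
```

Request:
carry_out(deltas=[0.05, -0.013, 0, -0.004, 0, 0, 0.1, -0.026, 0.02, -0.006, 0, 0, 0.15, -0.039, 0.05, -0.006, 0, 0, 0.19, -0.05, 0.1, -0.006, 0, 0, 0.191, -0.051, 0.105, -0.006, 0, 0])

```text
time: 13.82
eef_pos: [0.4782, 0.3462, 0.0955]
tcp_rot: [0.745, 0.667, -0.008, -0.003]
contact_force: [-0.4, -0.7, -4.3]
opening: 0.531
finger_force: 54.2
```

Request:
carry_out(deltas=[0, 0, 0.02, 0, 0, 0, 0, 0, 0.04, 0, 0, 0, 0, 0, 0.055, 0, 0, 0, 0, 0, 0.055, 0, 0, 0])

```text
time: 14.32
eef_pos: [0.4833, 0.3452, 0.0475]
tcp_rot: [0.747, 0.665, -0.002, -0.001]
contact_force: [-0.4, -0.3, -3.3]
opening: 0.524
finger_force: 54.1
```

```bash
python3 -c "
from h import *
jig();delta([.4815,.348,.03],1.456)"
```

```text
jig tcp [-0.1047  0.2947  0.0475] F jig [-0.4 -0.4 -3.3] 0.5236175181737153 54.13599908351898 14.325
shift [ 0.0026 -0.0021  0.0175] turn [-0.0035  0.0016 -0.0014] t 14.325
```

Request:
carry_out(deltas=[0.002, 0, 0.004, 0, 0, 0, 0.002, 0, 0.008, 0, 0, 0, 0.002, 0, 0.012, 0, 0, 0, 0.002, 0, 0.014, 0, 0, 0, 0.002, 0, 0.014, 0, 0, 0])

```text
time: 14.95
eef_pos: [0.4841, 0.3483, 0.0348]
tcp_rot: [0.747, 0.665, -0.001, -0.0]
contact_force: [-0.1, 0.5, -4.5]
opening: 0.522
finger_force: 54.2
```

Request:
carry_out(deltas=[0, 0, 0.002, 0, 0, 0, 0, 0, 0.004, 0, 0, 0, 0, 0, 0.004, 0, 0, 0])

```text
time: 15.32
eef_pos: [0.484, 0.3483, 0.0307]
tcp_rot: [0.747, 0.665, -0.001, -0.0]
contact_force: [0.3, 0.3, -3.8]
opening: 0.527
finger_force: 54.2
```

Request:
carry_out(deltas=[0, 0, 0.001, 0, 0, 0, 0, 0, 0.002, 0, 0, 0, 0, 0, 0.003, 0, 0, 0, 0, 0, 0.003, 0, 0, 0])

```text
time: 15.82
eef_pos: [0.4843, 0.3484, 0.0292]
tcp_rot: [0.747, 0.665, -0.001, -0.0]
contact_force: [-4.0, -3.1, 5.4]
opening: 0.528
finger_force: 55.3
```

Request:
carry_out(deltas=[0, 0, 0, 0, 0, 0, 0, 0, 0, 0, 0, 0])

```text
time: 16.08
eef_pos: [0.4843, 0.3484, 0.0293]
tcp_rot: [0.747, 0.665, -0.001, -0.0]
contact_force: [-3.4, -2.8, 5.0]
opening: 0.521
finger_force: 55.3
```

Request:
carry_out(deltas=[0, 0, 0, 0, 0, 0, 0, 0, 0, 0, 0, 0, 0, 0, 0, 0, 0, 0, 0, 0, 0, 0, 0, 0], grip=95)

```text
time: 16.58
eef_pos: [0.4843, 0.3484, 0.028]
tcp_rot: [0.747, 0.665, -0.0, -0.0]
contact_force: [0.3, -0.2, 0.5]
opening: 0.951
finger_force: 0.0
```

Request:
carry_out(deltas=[0, 0, -0.03, 0, 0, 0, 0, 0, -0.07, 0, 0, 0, 0, 0, -0.12, 0, 0, 0, 0, 0, -0.16, 0, 0, 0, 0, 0, -0.16, 0, 0, 0])

```text
time: 17.2
eef_pos: [0.4868, 0.3496, 0.1931]
tcp_rot: [0.747, 0.665, 0.004, 0.001]
contact_force: [0.1, 0.1, -0.0]
opening: 0.949
finger_force: 0.0
```

```bash
python3 -c "
from h import *
jig()
p,d,w=cloud('wrist'); z=w[...,2]; cv2.imwrite('pics/end.png',p[:,:,::-1])
m=(z>.045)&(z<.07)&(abs(w[...,0]-.482)<.1)&(abs(w[...,1]-.348)<.1);q=w[m]
print('pack',cv2.minAreaRect(q[:,:2].astype(np.float32)*1000),np.percentile(q[:,2],[5,50,95]))
m=(z>.003)&(z<.01)&(p.max(-1)<75)&(abs(w[...,0]-.482)<.12)&(abs(w[...,1]-.348)<.12)
print('pad',cv2.minAreaRect(w[m][:,:2].astype(np.float32)*1000))"
```

```text
jig tcp [-0.1017  0.2994  0.1931] F jig [ 0.1  0.1 -0. ] 0.9486984637742839 0.0 17.2
pack ((483.7452697753906, 349.302734375), (88.74612426757812, 46.14691162109375), 83.38739776611328) [0.05562475 0.05715834 0.05857679]
pad ((0.0, 0.0), (0.0, 0.0), 0.0)
```

View pics/end.png

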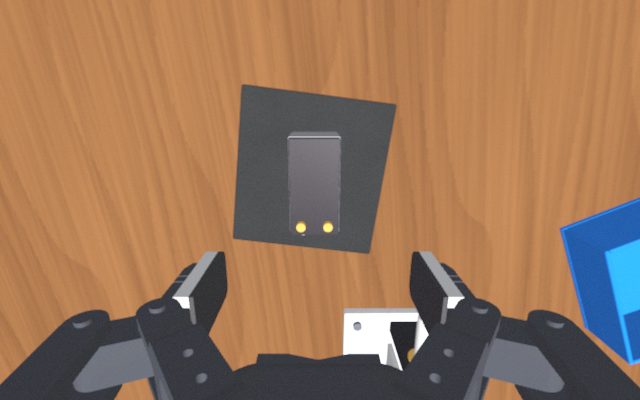

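The pack stands upright on the pad at (314,185), within a few mm of the pad's centre, and the gripper is clear. I hand in.

```bash
python3 -c "
from plant import ctrl
print(ctrl.sign_off())"
```

```text
the job is handed in; nothing more can be done
None
```

The job is handed in at about 17 s of the 50 s: the bolt is parked in the notch, the pack stands upright within about 3 mm of the pad's centre, and I never touched the meter. The sign-off returned no verdict.

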